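# Open the worn combination lock of the gauge box

## Task

Open the locked steel gauge box on the bench: set its left dial to 3 and its right dial to 7. The lock is worn, so work each dial gently to and fro about its number until you feel its pin drop in and the dial stop, and do not force it. Then draw the bolt knob fully back towards the front of the box, raise the lid by its bar until it stands well open (about 70 degrees) and let go, without disturbing the things lying around.

Things in the scene. Friction and masses are not known exactly. Their poses are not given: they have to be found in the camera images.
- box: grey steel gauge box fixed to the bench, 280 (x) x 320 (y) x 120 mm high; origin at the centre of its underside; x towards its hinges (away from the robot at yaw 0), y to its left. The front 120 mm of its top is the lock deck, 120 mm up, with a dial at (-85, +85) and (-85, -85) mm, an index mark at each dial's +x side and the bolt's knob between them; behind it is the lid
- lock_works: the lock under the deck, out of sight (origin as the box): a pin for each dial, sprung with 2 N, 32 mm off the dial's axis. A dropped pin stops its dial springily, about 4 N m/rad: the torque rises. More than 10 N on the pins damages it: a dial turned on with 0.3 N m against its dropped pin (go in steps of 0.04 rad near the number), or the bolt drawn against a pin not yet dropped in
- dial_left (a joint): left dial (+y side of the box): rad, grows counter-clockwise seen from above; number at the index mark x 0.628, so 3 is 1.885. Turns freely (under 0.06 N m). Its pin drops in somewhere within 0.31 rad (half a division) of 1.885, on either side, coming from either way; then the dial has some 0.05 rad of play and is held both ways, also when let go
- dial_right (a joint): right dial (-y side of the box): rad, grows counter-clockwise seen from above; number at the index mark x 0.628, so 7 is 4.398. Turns freely (under 0.06 N m). Its pin drops in somewhere within 0.31 rad (half a division) of 4.398, on either side, coming from either way; then the dial has some 0.05 rad of play and is held both ways, also when let go
- dial_left_grip (a point): middle of the black wing grip of the left dial, on the dial's upright axis, 22 mm above the deck. The wing is 34 mm long, 10 mm thick and reaches from 8 to 29 mm above the deck, on a 51 mm aluminium skirt 8 mm high with the figures 0 to 9; its white-lined end points to 0. The point's x axis points along the wing to 0, its z axis up; at 0 the wing lies along the box's x
- dial_right_grip (a point): middle of the black wing grip of the right dial, on the dial's upright axis, 22 mm above the deck. The wing is 34 mm long, 10 mm thick and reaches from 8 to 29 mm above the deck, on a 51 mm aluminium skirt 8 mm high with the figures 0 to 9; its white-lined end points to 0. The point's x axis points along the wing to 0, its z axis up; at 0 the wing lies along the box's x
- bolt (a joint): bolt: m drawn back, along the box's -x; 0 locked, stop at 0.030. Friction about 2.5 N. While either pin has not dropped it stops after 2 mm
- bolt_knob (a point): middle of the bolt's upright steel knob, 18 mm above the deck; 14 mm thick stem with a 17 mm head from 24 to 30 mm above the deck; at (-85, 0) mm in the box when locked, axes as the box's
- lid (a joint): lid: rad, 0 shut, grows as its front edge rises; stop at 1.75. The hinge is stiff and stays where it is left (about 7 N at the bar to raise it). The drawn bolt frees it
- lid_handle (a point): middle of the lid's steel lifting bar, 10 mm thick, 84 mm long along the box's y, free over 70 mm; it stands 30 mm ahead of the lid's front edge, 22 mm above the deck, at (-48, 0, 142) mm in the box when shut; turns with the lid, 187 mm from the hinge axis
- lid_hinge (a point): middle of the lid's hinge axis, which runs along the box's y, at (137, 0, 118) mm in the box
- screwdriver: loose screwdriver, 200 mm, beside the box: leave alone; origin mid-length, underside
- wrench: loose spanner, 190 mm, beside the box: leave alone; origin mid-length, underside
- tape_roll: loose roll of tape, 76 mm across, 19 mm high, in front of the box: leave alone; origin at centre of underside
- multimeter: loose black multimeter, 85 x 170 x 36 mm: leave alone; origin at centre of underside
- screw_jar: loose jar, 68 mm across, 85 mm high: leave alone; origin at centre of underside
- spray_can: loose can, 60 mm across, 170 mm high: leave alone; origin at centre of underside
- mug: loose white mug, 80 mm across, 90 mm high: leave alone; origin at centre of underside

How it is judged (in metres and radians):
On the way:
1. the bolt is drawn fully back while the lid is still down (value of joint bolt above 0.026 m and value of joint lid below 0.1 rad), for 0.2 s.
At the end, for the whole second after the job is handed in: The bolt is drawn back by more than 26 mm, the lid stands open by itself beyond 1.0 rad (57 degrees) and is at rest, nothing loose was moved by more than 20 mm, and the lock was never loaded by more than 10 N (value of joint lid above 1 rad and velocity of joint lid below 0.05 rad/s and value of joint bolt above 0.026 m); the robot touches nothing.
It fails at once if the lock is forced: more than 10 N on its pins (contact force between lock_works and anything else above 10 N).
It fails at once if a bystander is moved by more than 20 mm (distance of any of screwdriver, wrench, tape_roll, multimeter, screw_jar, spray_can, mug from where it was at the start of the episode above 0.02 m).
It also fails if it takes over 72 s, if anything falls off the work surface, if the arm or the gripper's body presses on something with over 40 N, if the wrist force passes 120 N, or if a joint passes its speed limit or range.

## Robot

A 7-joint arm with a two-finger parallel gripper is mounted at the origin on the work surface. World frame = base frame: x ahead of the robot, y to its left, z up, the work surface at z = 0. Lengths are in m, angles in degrees, forces in N, time in s.
With the tool pointing down it reaches from about 0.425 to 0.875 m from the base axis. Payload 4.7 kg.
Tool frame: the origin (TCP) lies at the very end of the fingers, on their centre line; the grasp point (between the pads) lies 19 mm behind it (env.grasp_offset is the distance from the TCP to the grasp point, in m); z points along the fingers, y is the line along which they close (so a half turn about z gives the same grasp; the last joint's range is limited). The gripper opens to 87 mm and grips with 3 to 60 N. Pads are 19 mm wide; open, the fingers measure 117 mm over their backs; the gripper's body (75 mm by 190 mm) begins 51 mm behind the grasp point.
Start: joints at [73.516, 18.392, -4.016, 83.108, 1.295, 78.541, -3.26], TCP at [0.193, -0.621, 0.223] pointing down, gripper open.
Joint ranges: [-163.93, 163.93], [-17.29, 119.83], [-79.2, 71.16], [3.27, 140.29], [-89.18, 269.18], [5.43, 117.66], [-154.24, 154.24]. Speed limits (degrees/s): [147.25, 147.25, 180, 180, 180, 180, 180].

## Interface

Orientations are given as [roll, pitch, yaw] about the fixed x, y, z axes, in that order (R = Rz(yaw) Ry(pitch) Rx(roll)).
In Python, from cell import env gives the robot as it stands. The module is installed in compiled form; this text tells all that it offers.
- The arm moves only by the tool drive_tool, never from a script. Its argument "moves" is one flat list of numbers, 5 for each row, row after row: the shift along the tool's x, y, z in units of 40 mm (1.0 is 40 mm), then the turn about the tool's z in units of 10 degrees (1.0 is 10 degrees), then the finger opening in mm, from 0 to 87. A call has 1 to 5 rows; each row is the pose to reach, as a shift and turn from the pose commanded when the call began, along the tool's axes at that moment; what a row does not reach only later rows make up. A row lasts 1/8 s, in which the tool goes at most 62.5 mm and 10.7 degrees, less where a joint would pass 70% of its speed; a pose out of reach is approached as far as the arm can. A call with a gripper value outside its range is refused whole. The fingers move at their own pace and stop on an object; "squeeze" is the grip in N (left out, the last holds). Time passes only in rows, so rows that repeat a pose let the fingers close. It gives the time, the measured TCP pose, the force, the opening and the grip force at its end, in the units of the state.
- env.get_obs(): the state, without advancing time (a new reading comes with each control period).
- env.read_camera(name): name is "side" or "top" or "wrist"; returns (picture, depth): 480x640x3 uint8, red, green, blue; 480x640 float32, m along the optical axis (not along the pixel's ray), 0 where there is no reading.
- env.camera_model(name): a dict with "K" (3x3 intrinsics, pixels), "rvec" (rotation vector, rad) and "tvec" (3), from world to camera coordinates, as OpenCV has them; the wrist camera has in their place "tool_from_camera" (4x4, takes a point from camera to tool coordinates, whose origin is the TCP and whose axes are the flange's). Camera axes: x right, y down, z forward; pixel columns grow to the right and rows downward; lengths in m; the calibration is good to about 2 mm. A picture is of the moment at which its call begins: read the wrist's pose just before it. camera_model takes no time and is no camera call.
- env.sign_off(): hands the job in; it is judged then, once.
The state is a dict: "time_s": time; "qpos": joint angles; "joint_velocities": joint speeds; "effort": joint torques, N m; "tool_pos": TCP position; "tool_rot": TCP orientation; "force": force on the tool from outside, world axes, zero at the start; "wrist_torque": the same for the moment, N m; "grip_width": finger opening in m; "grasp_force": force on a finger pad.
Only numpy, scipy, OpenCV 4.12 (cv2) and the standard library are available. Lean on these libraries where they do the work, as an engineer would, in place of code of your own. Each camera call takes 0.05 s, during which the arm holds its last target. There are 200 camera calls.

## Working session

There is one attempt and no reset: what is moved stays moved. The work goes in short steps, Python scripts to look and compute and a tool call to move; the robot and the scene stay as the last step left them, time stands still between calls to the robot, and variables do not carry over. Pictures are saved under pics/ and viewed, at most 10 in all, crops included, and the job is handed in when it is done.

Besides the shell and the picture viewer there is one more tool, called after "Emit:" in YAML: its name, and indented under it one key for each argument. drive_tool: Moves the arm, as the interface text tells. Its arguments: {"type":"object","properties":{"moves":{"type":"array","items":{"type":"number"}},"squeeze":{"type":"number"}},"required":["moves"]}

```bash
mkdir -p pics
cat > h.py <<'E'
import numpy as np, cv2
from cell import env
def snap(n,f):
    p,d=env.read_camera(n); cv2.imwrite('pics/'+f+'.png',p[:,:,::-1]); np.save('pics/'+f+'.npy',d); return p,d
def world(n,f,uv):
    m=env.camera_model(n); d=np.load('pics/'+f+'.npy'); R=cv2.Rodrigues(np.array(m['rvec'],float))[0]; K=np.array(m['K']); out=[]
    for u,v in uv:
        z=np.median(d[v-1:v+2,u-1:u+2]); c=np.linalg.inv(K)@[u,v,1]*z
        out.append(R.T@(c-np.array(m['tvec']).ravel()))
    return np.array(out)
def st():
    o=env.get_obs(); return o
E
python3 - <<'E'
from h import *
snap('top','top1'); snap('side','side1')
o=env.get_obs(); print(o['time_s'],o['tool_pos'],o['tool_rot'],o['force'],o['grip_width'])
E
```

```text
0.1 [ 0.19302434 -0.62015346  0.22158475] [-1.79902059e+02  4.51022650e-03  1.72952682e+01] [-0.01544549  0.42145069  0.48230115] 0.08733046830936622
```

View pics/top1.png

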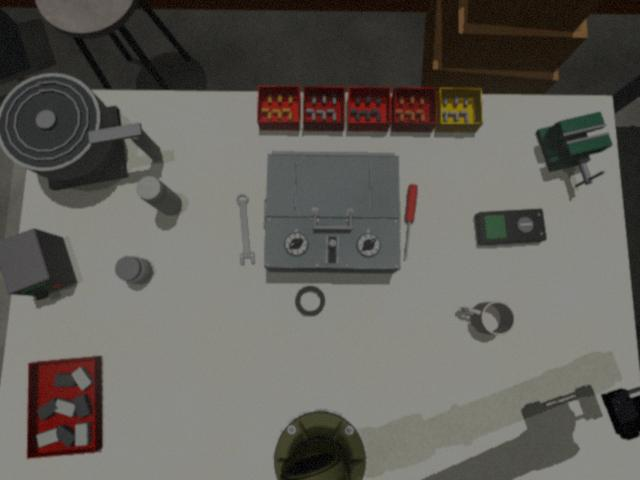

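View pics/side1.png

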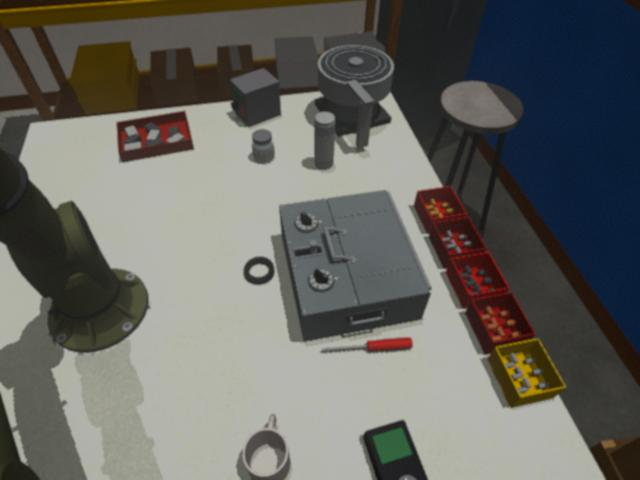

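The top view shows the box nearly square to the base: left dial at about (296,243), right dial at (369,244), knob at (332,242), bar at (333,227). Next I'll localise these and enlarge the lock deck.

Run:
```python
from h import *
np.set_printoptions(precision=4,suppress=True)
uv=[(296,243),(369,244),(285,256),(380,256),(333,242),(333,227),(268,200),(397,200),(268,240),(396,240),(310,160),(360,160)]
print(world('top','top1',uv))
p=cv2.imread('pics/top1.png')[205:275,260:405]
cv2.imwrite('pics/crop1.png',cv2.resize(p,None,fx=5.5,fy=5.5,interpolation=cv2.INTER_CUBIC))
d=np.load('pics/top1.npy')
# deck plane mask -> box outline
m=env.camera_model('top');K=np.array(m['K']);R=cv2.Rodrigues(np.array(m['rvec'],float))[0];t=np.array(m['tvec']).ravel()
v,u=np.mgrid[140:290,250:420];z=d[140:290,250:420]
P=(np.stack([(u-K[0,2])/K[0,0]*z,(v-K[1,2])/K[1,1]*z,z],-1)-t)@R
M=(abs(P[...,2]-.12)<.012)
r=cv2.minAreaRect(P[M][:,:2].astype(np.float32)*1000);print(r)
```

```text
[[ 0.5062  0.0586  0.1472]
 [ 0.5054 -0.1091  0.1489]
 [ 0.4795  0.0853  0.1188]
 [ 0.4817 -0.1378  0.1194]
 [ 0.5091 -0.0264  0.1493]
 [ 0.5446 -0.0263  0.1469]
 [ 0.6143  0.1291  0.1187]
 [ 0.6173 -0.18    0.1201]
 [ 0.517   0.1262  0.1196]
 [ 0.5203 -0.1761  0.1191]
 [ 0.7151  0.0298  0.1197]
 [ 0.717  -0.0919  0.1182]]
((594.66650390625, -25.375717163085938), (320.55767822265625, 286.1358337402344), 89.76012420654297)
```

View pics/crop1.png

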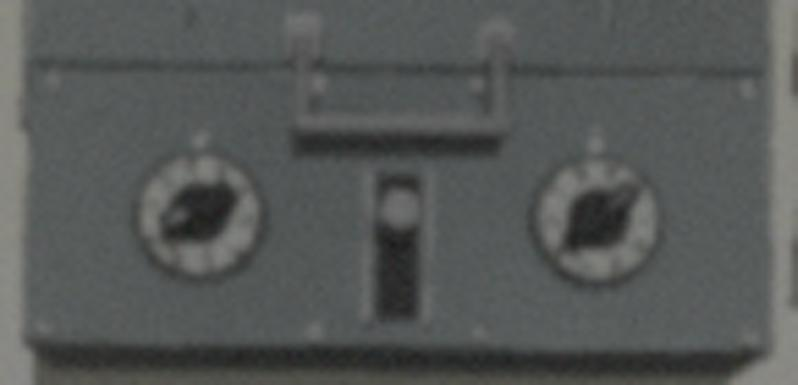

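```bash
cat >> h.py <<'E'
def go(x,y,z,yaw):
    from scipy.spatial.transform import Rotation as Ro
    o=env.get_obs(); r=np.array(o['tool_rot']); R=Ro.from_euler('xyz',r,degrees=True).as_matrix()
    s=R.T@(np.array([x,y,z])-o['tool_pos']); dy=(yaw-r[2]+180)%360-180
    print('t',o['time_s'],'pos',np.round(o['tool_pos'],4),'rot',np.round(r,2),'q7',np.round(o['qpos'][6],1)); print('shift units',np.round(s/.04,3),'turn units',round(-dy/10,3))
E
python3 - <<'E'
from h import *
print(np.round(env.camera_model('wrist')['tool_from_camera'],3)); go(.47,-.025,.30,87)
E
```

```text
[[ 0.001 -0.953 -0.303  0.083]
 [ 1.     0.001 -0.     0.   ]
 [ 0.    -0.303  0.953 -0.163]
 [ 0.     0.     0.     1.   ]]
t 0.1 pos [ 0.193  -0.6202  0.2216] rot [-179.9    0.    17.3] q7 -3.3
shift units [ 11.035 -12.151  -1.94 ] turn units -6.97
```

Emit:
drive_tool:
  moves: [1.0,-1.1,-0.4,-1,60,2.0,-2.2,-0.8,-2,60,3.0,-3.3,-1.2,-3,60,4.0,-4.4,-1.6,-4,60,5.0,-5.5,-1.9,-5,60]

```text
time_s: 0.72
tool_pos: [0.3194, -0.3492, 0.299]
tool_rot: [180.0, 0.0, 67.6]
force: [0.5, -0.3, 0.8]
grip_width: 0.0604
grasp_force: 0.0
```

```bash
python3 -c "
from h import *
go(.51,0,.30,87)"
```

```text
t 0.725 pos [ 0.3194 -0.3492  0.299 ] rot [1.7998e+02 2.0000e-02 6.7620e+01] q7 23.3
shift units [ 9.886  1.083 -0.029] turn units -1.938
```

Emit:
drive_tool:
  moves: [1.5,0.1,0,-0.4,60,3.0,0.3,0,-0.8,60,4.5,0.5,0,-1.2,60,6.0,0.6,0,-1.6,60,7.5,0.8,0,-1.9,60]

```text
time_s: 1.35
tool_pos: [0.4644, -0.0849, 0.2984]
tool_rot: [180.0, 0.1, 86.4]
force: [0.6, -0.7, -0.0]
grip_width: 0.0602
grasp_force: 0.0
```

```bash
python3 -c "
from h import *
go(.51,0,.30,87)"
```

```text
t 1.35 pos [ 0.4644 -0.0849  0.2984] rot [1.7999e+02 5.0000e-02 8.6380e+01] q7 6.6
shift units [ 2.191  1.004 -0.041] turn units -0.062
```

Emit:
drive_tool:
  moves: [1.2,0.5,0,0,60,2.2,1.0,0,0,60,2.2,1.0,0,0,60]

```text
time_s: 1.72
tool_pos: [0.5102, 0.0028, 0.2982]
tool_rot: [-180.0, -0.1, 86.7]
force: [0.6, -0.1, 0.5]
grip_width: 0.0602
grasp_force: 0.0
```

```bash
cat >> h.py <<'E'
def wworld(f,uv):
    from scipy.spatial.transform import Rotation as Ro
    m=env.camera_model('wrist'); d=np.load('pics/'+f+'.npy'); pr=np.load('pics/'+f+'_p.npy')
    T=np.array(m['tool_from_camera']);K=np.array(m['K']);R=Ro.from_euler('xyz',pr[1],degrees=True).as_matrix();out=[]
    for u,v in uv:
        z=np.median(d[v-1:v+2,u-1:u+2]); c=np.linalg.inv(K)@[u,v,1]*z
        out.append(R@(T[:3,:3]@c+T[:3,3])+pr[0])
    return np.array(out)
def wsnap(f):
    o=env.get_obs(); np.save('pics/'+f+'_p.npy',np.array([o['tool_pos'],o['tool_rot']])); return snap('wrist',f)
E
python3 -c "
from h import *
wsnap('w1'); go(.51,0,.3,87)"
```

```text
t 1.775 pos [0.5096 0.     0.298 ] rot [-1.7993e+02 -3.0000e-02  8.6510e+01] q7 -7.0
shift units [ 0.     0.01  -0.049] turn units -0.049
```

View pics/w1.png

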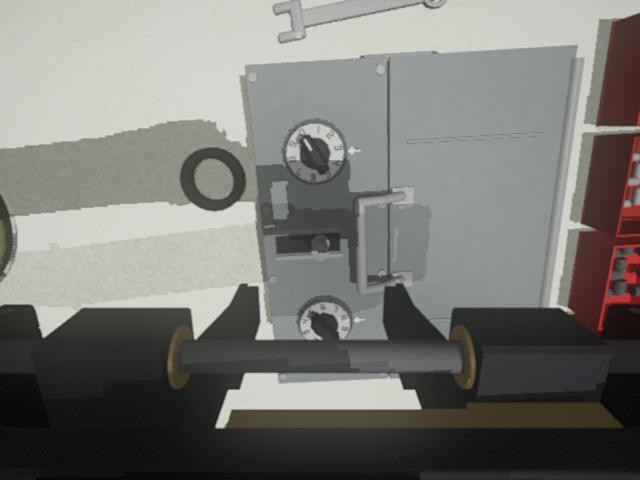

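The wrist view shows the left dial at about (316,151) with its index at (354,150), and the right dial at (325,320) with its index at (357,320). I'll enlarge both.

Run:
```python
from h import *
np.set_printoptions(precision=4,suppress=True)
p=cv2.imread('pics/w1.png')
c=[cv2.resize(p[y-42:y+42,x-44:x+44],(400,382),interpolation=cv2.INTER_CUBIC) for x,y in((320,151),(328,325))]
cv2.imwrite('pics/crop2.png',np.hstack(c))
print(wworld('w1',[(316,151),(325,321),(320,243),(362,240),(252,76),(380,70)]))
```

```text
[[ 0.5088  0.0649  0.1496]
 [ 0.5075 -0.1007  0.1346]
 [ 0.5075 -0.0148  0.1482]
 [ 0.5448 -0.0143  0.1478]
 [ 0.4583  0.1275  0.1226]
 [ 0.5659  0.1261  0.1216]]
```

View pics/crop2.png

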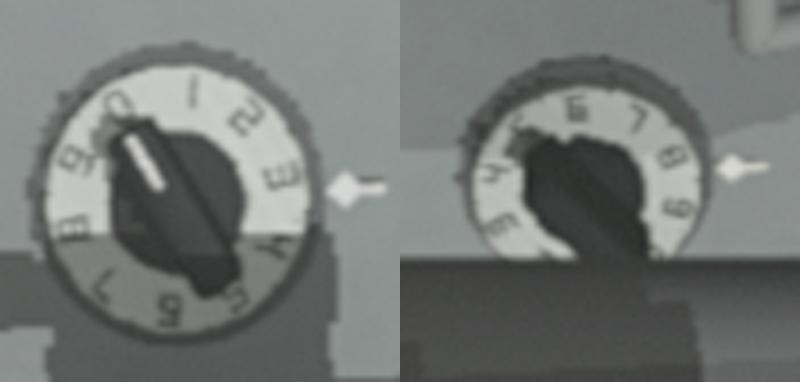

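```bash
python3 -c "
from h import *
go(.508,.060,.16,120)"
```

```text
t 1.775 pos [0.5096 0.     0.298 ] rot [-1.7993e+02 -3.0000e-02  8.6510e+01] q7 -7.0
shift units [ 1.493 -0.127  3.452] turn units -3.349
```

Emit:
drive_tool:
  moves: [0.7,0,0.9,-1,45,1.5,-0.1,2.0,-2,45,1.5,-0.1,3.0,-3,45,1.5,-0.1,3.4,-3.3,45,1.5,-0.1,3.4,-3.3,45]

```text
time_s: 2.4
tool_pos: [0.5082, 0.0566, 0.1611]
tool_rot: [-179.8, -0.1, 119.1]
force: [0.1, -0.2, 0.2]
grip_width: 0.0453
grasp_force: 0.0
```

```bash
python3 -c "
from h import *
wsnap('w2'); go(.508,.060,.132,120)"
```

```text
t 2.45 pos [0.5092 0.0571 0.1623] rot [-179.93    0.    119.11] q7 14.6
shift units [0.079 0.01  0.758] turn units -0.089
```

View pics/w2.png

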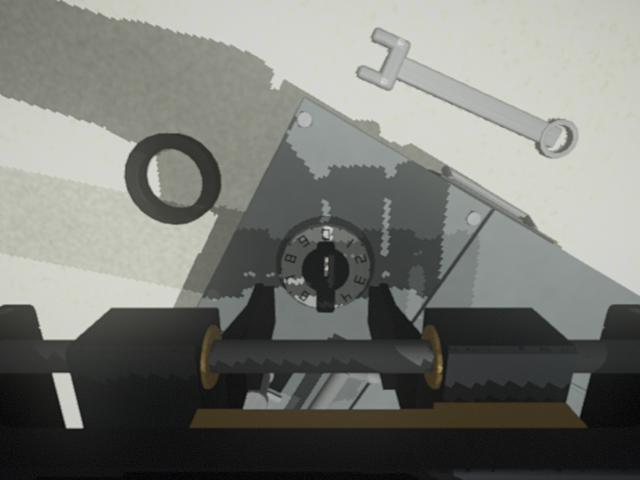

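The wing stands upright between the fingers at about (325,275), with the fingertips at u≈265 and 378, so it's aligned. I'll check its position along the wing.

```bash
python3 -c "
from h import *
print(np.round(wworld('w2',[(325,262),(325,270),(325,236),(325,306),(290,283),(300,250)]),4))
# skirt centre: ray to z=.1285
"
```

```text
[[0.5008 0.0725 0.1501]
 [0.5029 0.0687 0.15  ]
 [0.4974 0.0788 0.1287]
 [0.5129 0.0509 0.1496]
 [0.4937 0.0443 0.1284]
 [0.4892 0.0649 0.1288]]
```

Emit:
drive_tool:
  moves: [0.13,0,0.4,-0.1,45,0.13,0,0.77,-0.1,45,0.13,0,0.77,-0.1,0,0.13,0,0.77,-0.1,0,0.13,0,0.77,-0.1,0]
  squeeze: 10

```text
time_s: 3.08
tool_pos: [0.5075, 0.0632, 0.1322]
tool_rot: [180.0, 0.0, 120.3]
force: [-0.8, -0.4, -1.1]
grip_width: 0.0227
grasp_force: 0.0
```

```bash
cat >> h.py <<'E'
def s():
    o=env.get_obs(); print(*[np.round(o[k],4) for k in('time_s','tool_pos','tool_rot','force','wrist_torque','grip_width','grasp_force')])
E
python3 -c "
from h import *
s()"
```

```text
3.075 [0.5075 0.0632 0.1322] [1.799574e+02 2.990000e-02 1.202872e+02] [-0.791  -0.4061 -1.1315] [ 0.051  -0.1354  0.0227] 0.0227 0.0
```

Emit:
drive_tool:
  moves: [0,0,0,0,0,0,0,0,0,0,0,0,0,0,0]

```text
time_s: 3.45
tool_pos: [0.5072, 0.063, 0.132]
tool_rot: [180.0, 0.0, 120.3]
force: [-0.9, -0.7, 2.9]
grip_width: 0.01
grasp_force: 10.0
```

```bash
python3 -c "
from h import *
s()"
```

```text
3.45 [0.5072 0.063  0.132 ] [1.799967e+02 2.970000e-02 1.202898e+02] [-0.8563 -0.6593  2.9497] [-0.0805 -0.0171 -0.0155] 0.01 9.9883
```

Emit:
drive_tool:
  moves: [0,0,0,0.2,0,0,0,0,0.4,0,0,0,0,0.6,0]
  squeeze: 8

```text
time_s: 3.82
tool_pos: [0.5073, 0.0631, 0.132]
tool_rot: [180.0, 0.0, 114.2]
force: [-0.5, -0.6, 4.7]
grip_width: 0.0095
grasp_force: 8.0
```

```bash
python3 -c "
from h import *
s()"
```

```text
3.825 [0.5073 0.0631 0.132 ] [1.799820e+02 2.590000e-02 1.141554e+02] [-0.4608 -0.5646  4.6805] [-0.159   0.0076  0.0758] 0.0095 8.0011
```

Emit:
drive_tool:
  moves: [0,0,-0.02,0.2,0,0,0,-0.02,0.4,0,0,0,-0.02,0.6,0]

```text
time_s: 4.2
tool_pos: [0.5073, 0.0631, 0.1321]
tool_rot: [180.0, -0.0, 108.2]
force: [4.5, -0.5, -6.3]
grip_width: 0.0099
grasp_force: 8.0
```

```bash
python3 -c "
from h import *
s()"
```

```text
4.2 [0.5073 0.0631 0.1321] [ 1.799578e+02 -9.900000e-03  1.081557e+02] [ 4.5048 -0.5043 -6.2895] [-0.0606 -1.0528  0.1338] 0.0099 8.003
```

Emit:
drive_tool:
  moves: [0,0,0.01,0.1,0,0,0,0.01,0.1,0]

```text
time_s: 4.45
tool_pos: [0.5073, 0.0631, 0.1321]
tool_rot: [180.0, 0.0, 107.3]
force: [4.2, 0.5, -4.7]
grip_width: 0.0097
grasp_force: 8.0
```

```bash
python3 -c "
from h import *
s()"
```

```text
4.45 [0.5073 0.0631 0.1321] [1.799641e+02 3.900000e-03 1.072737e+02] [ 4.2317  0.545  -4.7486] [-0.0213 -1.0882  0.0326] 0.0097 7.9981
```

Emit:
drive_tool:
  moves: [0,0,0.01,0.2,0,0,0,0.01,0.4,0,0,0,0.01,0.4,0]

```text
time_s: 4.82
tool_pos: [0.5074, 0.0632, 0.132]
tool_rot: [180.0, 0.0, 103.3]
force: [4.8, -0.2, -0.8]
grip_width: 0.0099
grasp_force: 8.0
```

```bash
python3 -c "
from h import *
s();s()"
```

```text
4.825 [0.5074 0.0632 0.132 ] [1.799529e+02 1.370000e-02 1.032523e+02] [ 4.8176 -0.2435 -0.7694] [-0.0921 -1.0209 -0.0284] 0.0099 7.9979
4.825 [0.5074 0.0632 0.132 ] [1.799529e+02 1.370000e-02 1.032523e+02] [ 4.8176 -0.2435 -0.7694] [-0.0921 -1.0209 -0.0284] 0.0099 7.9979
```

Emit:
drive_tool:
  moves: [0,0,0,0.2,0,0,0,0,0.4,0,0,0,0,0.6,0,0,0,0,0.6,0]

```text
time_s: 5.32
tool_pos: [0.5075, 0.0632, 0.132]
tool_rot: [179.9, 0.0, 97.2]
force: [5.3, -0.1, -0.9]
grip_width: 0.0098
grasp_force: 8.0
```

```bash
python3 -c "
from h import *
s()"
```

```text
5.325 [0.5075 0.0632 0.132 ] [1.79939e+02 1.10000e-02 9.72193e+01] [ 5.2724 -0.0795 -0.8614] [-0.1029 -1.2369  0.0857] 0.0098 8.0055
```

Emit:
drive_tool:
  moves: [0,0,0,0.2,0,0,0,0,0.4,0,0,0,0,0.4,0]

```text
time_s: 5.7
tool_pos: [0.5075, 0.0634, 0.132]
tool_rot: [179.9, -0.0, 93.2]
force: [4.5, 0.6, -0.3]
grip_width: 0.0106
grasp_force: 8.2
```

```bash
python3 -c "
from h import *
s()"
```

```text
5.7 [0.5075 0.0634 0.132 ] [ 1.799379e+02 -2.400000e-03  9.324190e+01] [ 4.496   0.6076 -0.3035] [ 0.0311 -1.2614  0.1926] 0.0106 8.1703
```

Emit:
drive_tool:
  moves: [0,0,0,-0.2,0,0,0,0,-0.4,0,0,0,0,-0.4,0]

```text
time_s: 6.08
tool_pos: [0.5075, 0.0632, 0.132]
tool_rot: [179.9, 0.0, 97.3]
force: [4.9, 0.4, 0.0]
grip_width: 0.0101
grasp_force: 8.0
```

```bash
python3 -c "
from h import *
s()"
```

```text
6.075 [0.5075 0.0632 0.132 ] [1.799412e+02 5.400000e-03 9.725050e+01] [4.9293 0.4149 0.0346] [-0.0266 -1.229   0.0353] 0.0101 7.9802
```

Emit:
drive_tool:
  moves: [0,0,0,-0.2,0,0,0,0,-0.4,0,0,0,0,-0.4,0]

```text
time_s: 6.45
tool_pos: [0.5074, 0.0632, 0.132]
tool_rot: [180.0, 0.0, 101.3]
force: [4.1, -0.7, 0.6]
grip_width: 0.0101
grasp_force: 8.0
```

```bash
python3 -c "
from h import *
s()"
```

```text
6.45 [0.5074 0.0632 0.132 ] [1.799537e+02 6.600000e-03 1.013063e+02] [ 4.0984 -0.6615  0.6454] [ 5.0000e-04 -1.2848e+00  5.2400e-02] 0.0101 7.9915
```

Emit:
drive_tool:
  moves: [0,0,0,-0.2,0,0,0,0,-0.3,0,0,0,0,-0.3,0]

```text
time_s: 6.82
tool_pos: [0.5074, 0.0632, 0.132]
tool_rot: [180.0, 0.0, 104.3]
force: [5.4, 0.6, 1.1]
grip_width: 0.01
grasp_force: 8.0
```

```bash
python3 -c "
from h import *
s()"
```

```text
6.825 [0.5074 0.0632 0.132 ] [1.799595e+02 1.100000e-02 1.042967e+02] [5.4428 0.5933 1.1226] [-0.0265 -1.2493  0.009 ] 0.01 7.9933
```

Emit:
drive_tool:
  moves: [0,0,0,0.2,0,0,0,0,0.4,0,0,0,0,0.6,0,0,0,0,0.8,0,0,0,0,0.8,0]

```text
time_s: 7.45
tool_pos: [0.5075, 0.0632, 0.132]
tool_rot: [179.9, 0.0, 96.3]
force: [5.2, 0.8, 0.4]
grip_width: 0.0098
grasp_force: 8.0
```

```bash
python3 -c "
from h import *
s()"
```

```text
7.45 [0.5075 0.0632 0.132 ] [1.799373e+02 1.180000e-02 9.630010e+01] [5.2184 0.7939 0.3579] [-0.0473 -1.3778  0.1267] 0.0098 8.0202
```

Emit:
drive_tool:
  moves: [0,0,0,0.1,0,0,0,0,0.2,0,0,0,0,0.2,0]

```text
time_s: 7.82
tool_pos: [0.5075, 0.0634, 0.132]
tool_rot: [179.9, 0.0, 94.3]
force: [5.3, 0.0, 1.6]
grip_width: 0.0104
grasp_force: 8.1
```

```bash
python3 -c "
from h import *
s()"
```

```text
7.825 [0.5075 0.0634 0.132 ] [1.799364e+02 1.700000e-03 9.432260e+01] [5.312  0.0178 1.5852] [ 0.0089 -1.3157  0.1647] 0.0104 8.1305
```

Emit:
drive_tool:
  moves: [0,0,0,-0.4,0,0,0,0,-0.8,0,0,0,0,-1.0,0,0,0,0,-1.2,0,0,0,0,-1.2,0]

```text
time_s: 8.45
tool_pos: [0.5074, 0.0632, 0.132]
tool_rot: [180.0, 0.0, 106.3]
force: [5.6, 0.4, 1.5]
grip_width: 0.0096
grasp_force: 8.0
```

```bash
python3 -c "
from h import *
s()"
```

```text
8.45 [0.5074 0.0632 0.132 ] [1.799623e+02 8.700000e-03 1.062730e+02] [5.5652 0.4396 1.4707] [ 0.0102 -1.2469 -0.0748] 0.0096 8.0096
```

Emit:
drive_tool:
  moves: [0,0,0,-0.2,0,0,0,0,-0.4,0,0,0,0,-0.4,0]

```text
time_s: 8.82
tool_pos: [0.5073, 0.063, 0.132]
tool_rot: [180.0, 0.0, 110.3]
force: [3.4, -0.6, 3.1]
grip_width: 0.0109
grasp_force: 8.2
```

```bash
python3 -c "
from h import *
s()"
```

```text
8.825 [0.5073 0.063  0.132 ] [1.799728e+02 2.220000e-02 1.102686e+02] [ 3.4267 -0.6173  3.0586] [-0.137  -1.2891 -0.1938] 0.0109 8.249
```

The left dial is now held both ways, at about 95° and 108°, so its pin has dropped. I'll centre it and let go.

Emit:
drive_tool:
  moves: [0,0,0,0.8,0,0,0,0,0.8,40,0,0,0,0.8,40,0,0,-0.6,0.8,40,0,0,-1.2,0.8,40]

```text
time_s: 9.45
tool_pos: [0.505, 0.0632, 0.1791]
tool_rot: [-179.7, -0.1, 102.4]
force: [1.0, 0.2, 0.4]
grip_width: 0.0375
grasp_force: 0.0
```

```bash
python3 -c "
from h import *
s();go(.508,-.1085,.18,130)"
```

```text
9.45 [0.505  0.0632 0.1791] [-1.797331e+02 -5.570000e-02  1.023972e+02] [0.9701 0.2219 0.4479] [ 0.004  -0.1368 -0.0009] 0.0375 0.0
t 9.45 pos [0.505  0.0632 0.1791] rot [-1.7973e+02 -6.0000e-02  1.0240e+02] q7 -1.5
shift units [-4.209 -0.849 -0.023] turn units -2.76
```

Emit:
drive_tool:
  moves: [-1.5,-0.3,-0.2,-0.9,40,-3.0,-0.6,-0.2,-1.8,40,-4.2,-0.8,-0.2,-2.7,40,-4.2,-0.8,0.3,-2.7,40,-4.2,-0.8,0.3,-2.7,40]

```text
time_s: 10.07
tool_pos: [0.5091, -0.1075, 0.1656]
tool_rot: [-179.8, -0.3, 129.3]
force: [-0.5, 0.4, 0.6]
grip_width: 0.0401
grasp_force: 0.0
```

```bash
python3 -c "
from h import *
wsnap('w3'); go(.509,-.108,.132,130)
p=cv2.imread('pics/w3.png')[180:330,220:420]; cv2.imwrite('pics/crop3.png',cv2.resize(p,None,fx=4,fy=4,interpolation=cv2.INTER_CUBIC))"
```

```text
t 10.125 pos [ 0.5101 -0.1069  0.1667] rot [-179.89   -0.2   129.37] q7 43.8
shift units [-0.008 -0.037  0.868] turn units -0.063
```

View pics/crop3.png

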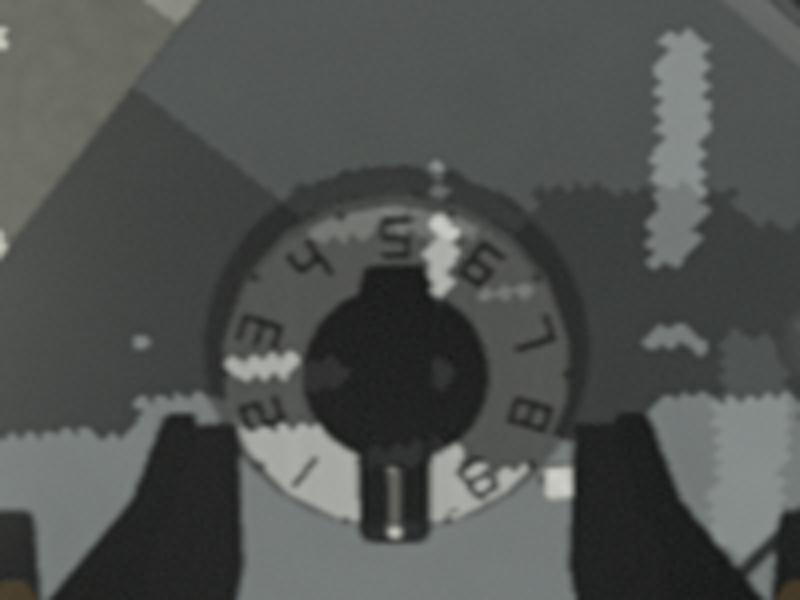

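The wing is aligned with the fingers, its 0 end pointing along tool −x, so the dial is at about 310° and has to turn clockwise about 58°. I'll go down and grip.

Emit:
drive_tool:
  moves: [0,-0.04,0.5,0,40,0,-0.04,0.86,0,20,0,-0.04,0.86,0,0,0,-0.04,0.86,0,0,0,-0.04,0.86,0,0]
  squeeze: 8

```text
time_s: 10.75
tool_pos: [0.5091, -0.1101, 0.134]
tool_rot: [-179.8, -0.0, 129.3]
force: [-4.1, -1.5, 3.3]
grip_width: 0.0101
grasp_force: 8.0
```

Emit:
drive_tool:
  moves: [0,0,0,0,0,0,0,0,0.6,0,0,0,0,1.2,0,0,0,0,1.8,0,0,0,0,1.8,0]

```text
time_s: 11.38
tool_pos: [0.5084, -0.1105, 0.134]
tool_rot: [-179.7, 0.1, 111.2]
force: [-7.6, -3.2, 5.1]
grip_width: 0.0103
grasp_force: 8.0
```

```bash
python3 -c "
from h import *
s()"
```

```text
11.375 [ 0.5084 -0.1105  0.134 ] [-1.797329e+02  5.310000e-02  1.111761e+02] [-7.5837 -3.1785  5.1036] [-0.5338  1.4078 -0.0212] 0.0103 8.001
```

Emit:
drive_tool:
  moves: [0,-0.04,0,0.6,0,0,-0.05,0,1.2,0,0,-0.05,0,1.7,0,0,-0.05,0,1.7,0]

```text
time_s: 11.88
tool_pos: [0.5077, -0.1106, 0.1339]
tool_rot: [-179.9, 0.1, 94.3]
force: [-5.5, -2.8, 5.9]
grip_width: 0.0097
grasp_force: 8.0
```

```bash
python3 -c "
from h import *
s()"
```

```text
11.875 [ 0.5077 -0.1106  0.1339] [-1.799042e+02  9.360000e-02  9.430470e+01] [-5.4976 -2.8456  5.8777] [-0.5242  1.1091 -0.0203] 0.0097 7.9998
```

Emit:
drive_tool:
  moves: [0,0,0,0.2,0,0,0,0,0.4,0,0,0,0,0.6,0,0,0,0,0.6,0]

```text
time_s: 12.38
tool_pos: [0.5074, -0.1106, 0.1339]
tool_rot: [-179.9, 0.1, 88.3]
force: [-6.2, -2.1, 6.3]
grip_width: 0.01
grasp_force: 8.0
```

```bash
python3 -c "
from h import *
s()"
```

```text
12.375 [ 0.5074 -0.1106  0.1339] [-1.798732e+02  1.047000e-01  8.834620e+01] [-6.1588 -2.1202  6.2743] [-0.5133  1.2447  0.0591] 0.01 7.9993
```

Emit:
drive_tool:
  moves: [0,0,0,0.2,0,0,0,0,0.4,0,0,0,0,0.6,0,0,0,0,0.6,0]

```text
time_s: 12.88
tool_pos: [0.5071, -0.1106, 0.1339]
tool_rot: [-179.9, 0.1, 82.3]
force: [-7.0, -2.6, 6.5]
grip_width: 0.0099
grasp_force: 8.0
```

```bash
python3 -c "
from h import *
s()"
```

```text
12.875 [ 0.5071 -0.1106  0.1339] [-1.798513e+02  1.174000e-01  8.234360e+01] [-6.9545 -2.6318  6.4937] [-0.4869  1.4661 -0.0114] 0.0099 7.9999
```

Emit:
drive_tool:
  moves: [0,0,0,0.2,0,0,0,0,0.4,0,0,0,0,0.4,0]

```text
time_s: 13.25
tool_pos: [0.507, -0.1106, 0.1339]
tool_rot: [-179.8, 0.1, 78.4]
force: [-6.9, -2.5, 6.6]
grip_width: 0.0098
grasp_force: 8.0
```

```bash
python3 -c "
from h import *
s()"
```

```text
13.25 [ 0.507  -0.1106  0.1339] [-1.798397e+02  1.322000e-01  7.835770e+01] [-6.939  -2.4821  6.6404] [-0.5024  1.5645  0.0889] 0.0098 8.0046
```

Emit:
drive_tool:
  moves: [0,0,0,0.2,0,0,0,0,0.4,0,0,0,0,0.4,0]

```text
time_s: 13.62
tool_pos: [0.507, -0.1105, 0.1339]
tool_rot: [-179.8, 0.1, 74.4]
force: [-7.2, -2.5, 6.9]
grip_width: 0.0101
grasp_force: 8.2
```

```bash
python3 -c "
from h import *
s()"
```

```text
13.625 [ 0.507  -0.1105  0.1339] [-1.798478e+02  1.479000e-01  7.437990e+01] [-7.2122 -2.4685  6.9451] [-0.5326  1.5     0.2301] 0.0101 8.2205
```

Emit:
drive_tool:
  moves: [0,0,0,0.1,0,0,0,0,0.2,0,0,0,0,0.2,0]

```text
time_s: 14.0
tool_pos: [0.507, -0.1105, 0.1338]
tool_rot: [-179.9, 0.1, 72.4]
force: [-7.1, -1.9, 6.6]
grip_width: 0.0111
grasp_force: 8.4
```

```bash
python3 -c "
from h import *
s()"
```

```text
14.0 [ 0.507  -0.1105  0.1338] [-1.79852e+02  1.47500e-01  7.23853e+01] [-7.1496 -1.8964  6.5974] [-0.4902  1.4659  0.2149] 0.0111 8.4094
```

The dial stops at about 74°. Now the other way.

Emit:
drive_tool:
  moves: [0,0,0,-0.4,0,0,0,0,-0.8,0,0,0,0,-1.0,0,0,0,0,-1.2,0,0,0,0,-1.2,0]

```text
time_s: 14.62
tool_pos: [0.5073, -0.1103, 0.1338]
tool_rot: [-179.9, 0.1, 84.4]
force: [-5.3, -2.0, 6.0]
grip_width: 0.0097
grasp_force: 8.0
```

```bash
python3 -c "
from h import *
s()"
```

```text
14.625 [ 0.5073 -0.1103  0.1338] [-1.798614e+02  8.430000e-02  8.438840e+01] [-5.3025 -2.017   6.0241] [-0.4108  1.2926  0.0139] 0.0097 7.9988
```

Emit:
drive_tool:
  moves: [0,0,0,-0.2,0,0,0,0,-0.4,0,0,0,0,-0.4,0]

```text
time_s: 15.0
tool_pos: [0.5074, -0.1102, 0.1338]
tool_rot: [-179.9, 0.1, 88.4]
force: [-6.4, -1.6, 5.2]
grip_width: 0.0099
grasp_force: 8.0
```

```bash
python3 -c "
from h import *
s()"
```

```text
15.0 [ 0.5074 -0.1102  0.1338] [-1.798704e+02  5.960000e-02  8.836280e+01] [-6.3638 -1.6148  5.2165] [-0.3522  1.1997 -0.1672] 0.0099 8.0345
```

Emit:
drive_tool:
  moves: [0,0,0,-0.1,0,0,0,0,-0.15,0,0,0,0,-0.15,0]

```text
time_s: 15.38
tool_pos: [0.5074, -0.1102, 0.1338]
tool_rot: [-179.9, 0.1, 89.8]
force: [-5.7, -1.0, 4.5]
grip_width: 0.0105
grasp_force: 8.1
```

```bash
python3 -c "
from h import *
s()"
```

```text
15.375 [ 0.5074 -0.1102  0.1338] [-1.798759e+02  5.270000e-02  8.984760e+01] [-5.6614 -0.9506  4.545 ] [-0.3194  1.1671 -0.1552] 0.0105 8.1237
```

The right pin has dropped too: the dial is held at about 75° and 89°. I'll centre it, let go and move to above the knob.

Emit:
drive_tool:
  moves: [0,0,0,0.8,0,0,0,0,0.8,26,0,0,0,0.8,26,0,0,-0.6,0.4,26,0,0,-1.0,0,26]

```text
time_s: 16.0
tool_pos: [0.5093, -0.1091, 0.1743]
tool_rot: [179.9, -0.0, 90.1]
force: [0.1, 1.0, 0.9]
grip_width: 0.0256
grasp_force: 0.0
```

```bash
python3 -c "
from h import *
s();go(.507,-.0245,.165,89.5)"
```

```text
16.0 [ 0.5093 -0.1091  0.1743] [ 1.798952e+02 -1.560000e-02  9.005850e+01] [0.0826 1.0435 0.89  ] [ 0.0135 -0.1095 -0.0235] 0.0256 0.0
t 16.0 pos [ 0.5093 -0.1091  0.1743] rot [ 1.799e+02 -2.000e-02  9.006e+01] q7 5.7
shift units [ 2.114 -0.056  0.233] turn units 0.056
```

Emit:
drive_tool:
  moves: [1.1,-0.03,0,0,25,2.1,-0.05,0,0,25,2.1,-0.05,0.2,0,25,2.1,-0.05,0.2,0,25]

```text
time_s: 16.5
tool_pos: [0.5065, -0.026, 0.1647]
tool_rot: [-180.0, 0.0, 89.8]
force: [-1.3, -1.0, 0.6]
grip_width: 0.0249
grasp_force: 0.0
```

```bash
python3 -c "
from h import *
wsnap('w4'); go(.507,-.0245,.128,89.5)
p=cv2.imread('pics/w4.png')[200:350,220:420]; cv2.imwrite('pics/crop4.png',cv2.resize(p,None,fx=4,fy=4,interpolation=cv2.INTER_CUBIC))"
```

```text
t 16.55 pos [ 0.5067 -0.0266  0.1649] rot [-1.7997e+02  1.0000e-02  8.9760e+01] q7 -3.5
shift units [0.053 0.008 0.924] turn units 0.026
```

View pics/crop4.png

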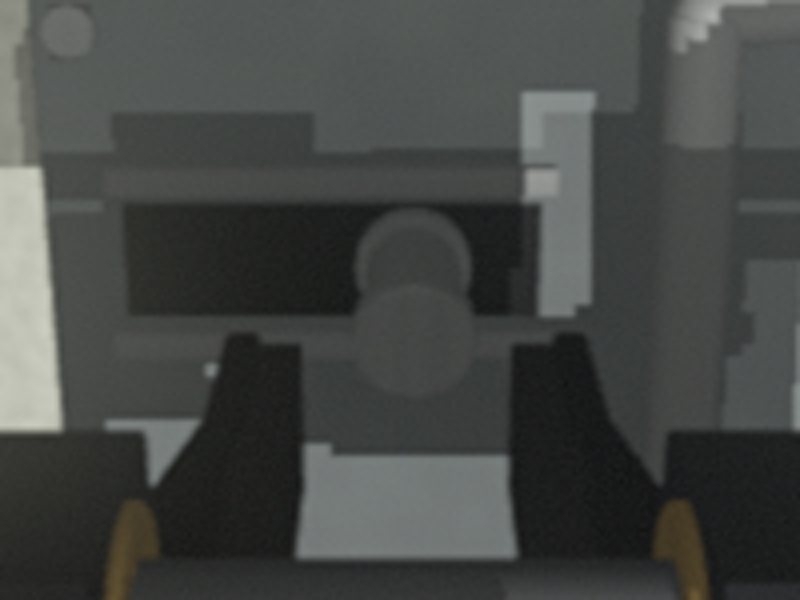

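The knob head (414,340 in the crop) is centred between the fingertips (302 and 512), with the bar clear to the right. I'll go down and grip.

Emit:
drive_tool:
  moves: [0.05,0.03,0.5,0,25,0.05,0.03,0.9,0,25,0.05,0.03,0.9,0,10,0.05,0.03,0.9,0,10,0.05,0.03,0.9,0,10]
  squeeze: 12

```text
time_s: 17.18
tool_pos: [0.5076, -0.0241, 0.1291]
tool_rot: [-180.0, 0.0, 89.8]
force: [-0.2, -2.2, -5.8]
grip_width: 0.0161
grasp_force: 12.0
```

```bash
python3 -c "
from h import *
s()"
```

```text
17.175 [ 0.5076 -0.0241  0.1291] [-1.799571e+02  2.510000e-02  8.976980e+01] [-0.1746 -2.2469 -5.8165] [-0.2547 -0.1126  0.0042] 0.0161 11.9996
```

Emit:
drive_tool:
  moves: [0,-0.04,0,0,10,0,-0.08,0,0,10,0,-0.08,0,0,10]

```text
time_s: 17.55
tool_pos: [0.5046, -0.024, 0.1292]
tool_rot: [-180.0, 0.0, 89.8]
force: [2.1, -1.6, -7.8]
grip_width: 0.0162
grasp_force: 12.0
```

```bash
python3 -c "
from h import *
s()"
```

```text
17.55 [ 0.5046 -0.024   0.1292] [-1.799994e+02  3.760000e-02  8.977510e+01] [ 2.0797 -1.5629 -7.8089] [-0.512  -0.6177  0.019 ] 0.0162 11.9994
```

Emit:
drive_tool:
  moves: [0,-0.03,0,0,10,0,-0.06,0,0,10]

```text
time_s: 17.8
tool_pos: [0.5022, -0.024, 0.1292]
tool_rot: [-180.0, 0.0, 89.8]
force: [1.7, -3.8, -10.0]
grip_width: 0.016
grasp_force: 12.0
```

```bash
python3 -c "
from h import *
s()"
```

```text
17.8 [ 0.5022 -0.024   0.1292] [-1.799931e+02  3.250000e-02  8.977580e+01] [ 1.7005 -3.7627 -9.9749] [-0.7348 -0.6989 -0.0643] 0.016 11.9995
```

The bolt runs free past 5 mm, so I'll draw it fully back.

Emit:
drive_tool:
  moves: [0,-0.2,0.02,0,10,0,-0.4,0.02,0,10,0,-0.55,0.02,0,10,0,-0.63,0.02,0,10,0,-0.63,0.02,0,10]

```text
time_s: 18.42
tool_pos: [0.4775, -0.0239, 0.1291]
tool_rot: [179.9, 0.1, 89.8]
force: [2.6, -4.6, -5.7]
grip_width: 0.0158
grasp_force: 12.0
```

```bash
python3 -c "
from h import *
s()"
```

```text
18.425 [ 0.4775 -0.0239  0.1291] [1.798925e+02 6.850000e-02 8.977850e+01] [ 2.6402 -4.638  -5.7446] [-0.9775 -0.8035 -0.0293] 0.0158 11.9997
```

Emit:
drive_tool:
  moves: [0,-0.03,0,0,10,0,-0.03,0,0,10]

```text
time_s: 18.68
tool_pos: [0.4776, -0.0239, 0.1292]
tool_rot: [179.7, 0.0, 89.8]
force: [7.0, -4.6, -7.3]
grip_width: 0.0162
grasp_force: 12.0
```

Emit:
drive_tool:
  moves: [0,0,0,0,26,0,0,0,0,26,0,0,-0.6,0,26,0,0,-1.2,0,26]

```text
time_s: 19.18
tool_pos: [0.4753, -0.0222, 0.1772]
tool_rot: [-179.9, -0.1, 89.9]
force: [0.3, -0.7, 1.1]
grip_width: 0.0259
grasp_force: 0.0
```

```bash
python3 -c "
from h import *
s();go(.545,-.0245,.165,89.5)"
```

```text
19.175 [ 0.4753 -0.0222  0.1772] [-1.799227e+02 -6.660000e-02  8.986030e+01] [ 0.3003 -0.6818  1.0727] [-0.0123 -0.0536 -0.0151] 0.0259 0.0
t 19.175 pos [ 0.4753 -0.0222  0.1772] rot [-1.7992e+02 -7.0000e-02  8.9860e+01] q7 -0.4
shift units [-0.054  1.742  0.302] turn units 0.036
```

Emit:
drive_tool:
  moves: [-0.05,0.9,0,0,26,-0.05,1.74,0,0,26,-0.05,1.74,0,0,26,-0.05,1.74,0.6,0,26,-0.05,1.74,1.15,0,26]

```text
time_s: 19.8
tool_pos: [0.5445, -0.0248, 0.1302]
tool_rot: [-179.9, -0.0, 89.8]
force: [-0.1, 0.0, 0.1]
grip_width: 0.0261
grasp_force: 0.0
```

Emit:
drive_tool:
  moves: [0,0,0,0,5,0,0,0,0,5,0,0,0,0,5,0,0,0,0,5]
  squeeze: 20

```text
time_s: 20.3
tool_pos: [0.5446, -0.0254, 0.1315]
tool_rot: [-179.9, 0.0, 89.8]
force: [-6.2, 0.4, 6.2]
grip_width: 0.0091
grasp_force: 20.0
```

```bash
python3 -c "
from h import *
s()"
```

```text
20.3 [ 0.5446 -0.0254  0.1315] [-1.798963e+02  2.670000e-02  8.980380e+01] [-6.2429  0.4274  6.1865] [0.1387 1.2157 0.0224] 0.0091 20.0003
```

Emit:
drive_tool:
  moves: [0,0.02,-0.2,0,5,0,0.07,-0.4,0,5,0,0.12,-0.6,0,5,0,0.18,-0.8,0,5,0,0.31,-1.18,0,5]
  squeeze: 25

```text
time_s: 20.92
tool_pos: [0.556, -0.0254, 0.1771]
tool_rot: [-179.7, -0.0, 89.8]
force: [-5.5, 2.0, -5.9]
grip_width: 0.0091
grasp_force: 25.0
```

```bash
python3 -c "
from h import *
s()"
```

```text
20.925 [ 0.556  -0.0254  0.1771] [-1.7972e+02 -2.4100e-02  8.9808e+01] [-5.4955  2.0038 -5.9028] [ 0.3133  1.1374 -0.0216] 0.0091 24.9962
```

Emit:
drive_tool:
  moves: [0,0.17,-0.37,0,5,0,0.37,-0.72,0,5,0,0.61,-1.06,0,5,0,0.87,-1.37,0,5,0,1.16,-1.66,0,5]

```text
time_s: 21.55
tool_pos: [0.6009, -0.0255, 0.2456]
tool_rot: [-179.5, 0.1, 89.8]
force: [-14.6, 2.1, 4.8]
grip_width: 0.0091
grasp_force: 25.0
```

```bash
python3 -c "
from h import *
s()"
```

```text
21.55 [ 0.6009 -0.0255  0.2456] [-1.795079e+02  5.070000e-02  8.981260e+01] [-14.5872   2.1106   4.7621] [ 0.2743  3.3206 -0.0136] 0.0091 25.0002
```

Emit:
drive_tool:
  moves: [0,0.28,-0.29,0,5,0,0.61,-0.53,0,5,0,0.96,-0.73,0,5,0,1.33,-0.9,0,5,0,1.71,-1.05,0,5]

```text
time_s: 22.18
tool_pos: [0.6723, -0.0256, 0.2902]
tool_rot: [180.0, 0.0, 89.8]
force: [-8.0, 1.0, 7.9]
grip_width: 0.0088
grasp_force: 25.0
```

```bash
python3 -c "
from h import *
s()"
```

```text
22.175 [ 0.6723 -0.0256  0.2902] [1.799862e+02 1.360000e-02 8.979000e+01] [-8.0293  1.0354  7.945 ] [0.2766 2.0788 0.0026] 0.0088 24.998
```

Emit:
drive_tool:
  moves: [0,0.2,-0.08,0,5,0,0.39,-0.13,0,5,0,0.39,-0.13,0,5,0,0.39,-0.13,0,30,0,0.39,-0.13,0,30]

```text
time_s: 22.8
tool_pos: [0.6896, -0.0269, 0.2925]
tool_rot: [179.8, 0.0, 89.7]
force: [-0.1, 0.0, -0.5]
grip_width: 0.0223
grasp_force: 0.0
```

```bash
python3 -c "
from h import *
s()"
```

```text
22.8 [ 0.6896 -0.0269  0.2925] [1.797948e+02 2.820000e-02 8.973250e+01] [-0.1481  0.0472 -0.491 ] [ 0.016  -0.0786  0.0002] 0.0223 0.0
```

Emit:
drive_tool:
  moves: [0,0,-0.5,0,30,0,0,-1.2,0,30,0,0,-2.0,0,30,0,0,-2.5,0,30,0,0,-2.5,0,30]

```text
time_s: 23.42
tool_pos: [0.6894, -0.0263, 0.3933]
tool_rot: [179.7, -0.0, 89.8]
force: [-0.1, 0.8, -0.3]
grip_width: 0.0302
grasp_force: 0.0
```

```bash
python3 -c "
from h import *
s();snap('side','side2')"
```

```text
23.425 [ 0.6894 -0.0263  0.3933] [ 1.797361e+02 -7.200000e-03  8.975500e+01] [-0.0872  0.7779 -0.2679] [ 0.0016 -0.141   0.003 ] 0.0302 0.0
```

View pics/side2.png

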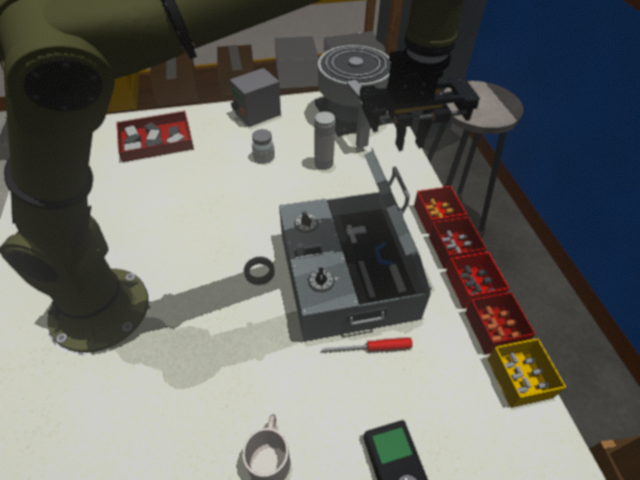

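The lid stands open, with its edge at about (370,155) to (415,235). The gripper is clear of it at about (420,110), and the loose things lie where they were.

```bash
python3 -c "
from h import *
print(env.sign_off())"
```

```text
the job is handed in; nothing more can be done
None
```

I set both dials until their pins dropped, drew the bolt 30 mm to its stop, raised the lid to about 70° and let go; I handed it in after about 23 s, with nothing visibly disturbed and no verdict shown.

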